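# Return a sample vial to the dry store and set its purge valve

### The job

Stand the amber sample vial upright in the empty front pocket of the dry store's open drawer, let go of it, and push the drawer fully home. Then screw the purge valve clockwise down to its closed stop, back it off exactly two full turns, and finish still gripping its crank handle, holding the valve at that setting. Leave the loupe, the jar and the copper weight beside the store where they stand.

Things in the scene. Friction and masses are not known exactly. Their poses are not given: they have to be found in the camera images.
- vial_mid (a point): Loose sample vial: glass cylinder 23 mm across, 51 mm tall, amber contents, black screw cap, standing on the table at the right. This point is its centre, 25.5 mm above its foot; z is its long axis, up. About 32 g. Grip its upper half, so that the fingertips clear the rack when it is set down.
- dry_store: Fixed grey steel box 98 mm high. Origin on the table; x points inward away from the face, y to the left seen from the front, z up. Face at x = -100 mm, back at +80, sides at y = +-110. On top: red valve wheel (left), small dial (right, to 37 mm above the top), orange drying column along the back (to 48 mm above the top).
- sample_drawer (a joint): How far the drawer is pulled out (m): 0 fully home, 0.125 at its outer stop; starts 0.10 to 0.12 out. Slides along the store's x axis (push towards its +x to shut). Friction about 1.2 N plus 4 N per m/s, no spring, no catch; stops dead at 0.
- drawer_lip (a point): Middle of the front edge of the aluminium lip pull, 87.5 mm above the table, on the white drawer front; moves with the drawer; good place to push. Lip: 130 mm wide, 5 mm thick, 13 mm proud of the front. Front panel: 214 mm wide, 12 mm thick, from 11 to 95 mm above the table.
- pocket (a point): Centre of the floor of the empty pocket (front row, right) of the black rack in the drawer, 18 mm above the table; axes as the store's; moves with the drawer. Round hole 28 mm across, 14 mm deep; the vial stands on its floor. Drawer front panel 45 mm before it, low side wall 51 mm to its right; 36 mm tall fixed glass vials 54 and 62 mm away behind, 105 mm to the left.
- purge_wheel (a joint): Angle of the purge valve's wheel (rad): 0 at the closed stop, growing as it opens, anticlockwise from above; a full turn is 6.283. Starts 0.35 to 1.15 turns open; outer stop at 4 turns. Friction 0.06 N m (about 2 N at the handle) keeps it where it is left; at 0 it stops dead. The wheel rises 2 mm per turn of opening.
- wheel_centre (a point): Centre of the red hand wheel, on its vertical axis, half-way up the rim, 162 mm above the table when closed. Rim 82 mm across outside, 10 mm thick; on the wheel only the crank handle rises more than 9 mm above this point.
- crank_grip (a point): Grip point on the axis of the black crank handle, upright on the rim 34 mm from the wheel's axis: round, 16 mm across, 43 mm tall, spinning freely on its pin, so it can be led round held from above without turning the gripper. Point is 19 mm below its top, 31.5 mm above wheel_centre. At joint 0 it lies from the wheel's axis along the store's +x (back); the joint counts anticlockwise from there.
- loupe_mid (a point): Bystander: centre of a black loupe, 37 mm across and 38 mm tall, on the table at the right, behind the vial.
- jar_mid (a point): Bystander: centre of a glass jar of brown pigment with a black lid, 42 mm across and 55 mm tall, on the table to the left.
- weight_mid (a point): Bystander: centre of a brown copper pressing weight, 41 mm across and 32 mm tall, on the table to the left of the store.

How it is judged:
On the way, in this order (a step that is already met when the one before it is completed fails the run):
1. the vial stands upright on the floor of the empty pocket and has been let go (horizontal distance between vial_mid and pocket below 0.007 m and z of vial_mid in the frame of pocket between 0.02 and 0.031 m and angle between vial_mid's own z axis and vertical below 0.15 rad and contact force between the fingers and vial below 0.05 N), for 0.2 s.
2. the drawer is pushed fully home with the vial standing in its pocket (horizontal distance between vial_mid and pocket below 0.007 m and z of vial_mid in the frame of pocket between 0.02 and 0.031 m and angle between vial_mid's own z axis and vertical below 0.15 rad and value of joint sample_drawer below 0.006 m), for 0.2 s.
3. the valve is screwed down to its closed stop (value of joint purge_wheel below 0.12 rad and value of joint sample_drawer below 0.006 m), for 0.1 s.
At the end, for the whole second after the job is handed in: Vial upright (9 degrees) on its pocket floor, untouched; drawer home within 6 mm; valve, once at its closed stop (within 0.12 rad), now at rest two full turns open within a twentieth of a turn (0.314 rad); fingers grip the crank handle (over 3 N) (all of step 2 and contact force between the fingers and vial below 0.05 N and value of joint purge_wheel between 12.2524 and 12.8804 rad and velocity of joint purge_wheel between -0.1 and 0.1 rad/s and contact force between the fingers and crank_handle above 3 N); the arm keeps its last pose, push and grip.
It fails at once if a bystander (loupe, jar or copper weight) is pushed more than 30 mm or tipped (distance of any of loupe_mid, jar_mid, weight_mid from where it was at the start of the episode above 0.03 m or angle between any of loupe_mid, jar_mid, weight_mid's own z axis and vertical above 0.5 rad).
It also fails if it takes over 72 s, if anything falls off the work surface, if the arm or the gripper's body presses on something with over 40 N, if the wrist force passes 120 N, or if a joint passes its speed limit or range.

### The arm

A 6-joint arm with a two-finger parallel gripper is mounted at the origin on the work surface; the furniture and walls round the work are solid. World frame = base frame: x ahead of the robot, y to its left, z up, the work surface at z = 0. Lengths are in m, angles in rad, forces in N, time in s.
With the tool pointing down it reaches from about 0.35 to 0.775 m from the base axis. Payload 5.5 kg.
Tool frame: the origin (TCP) lies at the very end of the fingers, on their centre line; the grasp point (between the pads) lies 19 mm behind it; z points along the fingers, y is the line along which they close (so a half turn about z gives the same grasp; the last joint's range is limited). The gripper opens to 85 mm and grips with 20 to 120 N. Pads are 22 mm wide; open, the fingers measure 114 mm over their backs; the gripper's body (76 mm by 85 mm) begins 54 mm behind the grasp point. The pads swing forward as they close: fully open they stand 13 mm farther back than shut.
Start: joints at [-1.382, 0.313, 0.046, 1.304, 0, 1.431], TCP at [0.186, -0.544, 0.231] pointing down, gripper open.
Joint ranges: [-2.76, 2.76], [-0.86, 1.69], [-1.03, 1.26], [-2.2, 2.34], [-1.47, 1.5], [-3.14, 3.14]. Speed limits (rad/s): [2.57, 2.57, 3.14, 3.14, 3.14, 3.14].

### API

Orientations are given as a unit quaternion [w, x, y, z].
In Python, from workcell import env, read_camera, get_calibration gives the robot as it stands.
- The arm moves only by the tool jog_arm, never from a script. Its argument "motion" is one flat list of numbers, 7 for each row, row after row: the shift along the tool's x, y, z as a fraction of full scale, then the turn, a rotation vector about the tool's x, y, z as a fraction of full scale, then the opening, from 0 (shut) to 1 (fully open). In form: [x, y, z, wx, wy, wz, grip, x, y, z, wx, wy, wz, grip, ...]. A call has 1 to 12 rows; each row is the pose to reach, as a shift and turn from the pose commanded when the call began, along the tool's axes at that moment; what a row does not reach only later rows make up. Full scale, the value 1, is 0.2 m for a shift and 90 degrees for a turn. A row lasts 1/8 s, in which the tool goes at most 62.5 mm and 10.7 degrees, less where a joint would pass 70% of its speed; a pose out of reach is approached as far as the arm can. A call with a number of a shift or a turn outside -1 to 1 is refused whole. A call with a gripper value outside its range is refused whole. The fingers move at their own pace and stop on an object; "newtons" is the grip in N (left out, the last holds). Time passes only in rows, so rows that repeat a pose let the fingers close. It gives the time, the measured TCP pose, the force, the opening and the grip force at its end, in the units of the state.
- env.get_state(): the state, without advancing time (a new reading comes with each control period).
- read_camera(name): name is "scene" or "side" or "wrist"; returns the picture (384x512x3 uint8, red, green, blue); there is no depth.
- get_calibration(name): a dict with "fx", "fy", "cx", "cy" (pixels), "world_from_camera" (4x4, takes a point from camera to world coordinates). Camera axes: x right, y down, z forward; pixel columns grow to the right and rows downward; lengths in m; the calibration is good to about 2 mm. A picture is of the moment at which its call begins: read the wrist's pose just before it. get_calibration takes no time and is no camera call; for the wrist camera it gives the pose at the moment of the call.
- env.hand_in(): hands the job in; it is judged then, once.
The state is a dict: "clock": time; "joint_pos": joint angles; "qvel": joint speeds; "tau": joint torques, N m; "tcp_pos": TCP position; "orientation": TCP orientation; "wrist_force": force on the tool from outside, world axes, zero at the start; "ft_torque": the same for the moment, N m; "finger_gap": finger opening in m; "grip_force": force on a finger pad.
Only numpy, scipy, OpenCV 4.12 (cv2) and the standard library are available. Lean on these libraries where they do the work, as an engineer would, in place of code of your own. Each camera call takes 0.05 s, during which the arm holds its last target. There are 200 camera calls.

## Working session

There is one attempt and no reset: what is moved stays moved. The work goes in short steps, Python scripts to look and compute and a tool call to move; the robot and the scene stay as the last step left them, time stands still between calls to the robot, and variables do not carry over. Pictures are saved under pics/ and viewed, at most 10 in all, crops included, and the job is handed in when it is done.

Besides the shell and the picture viewer there is one more tool, called as name(argument=value, ...), one argument or row to a line, values as JSON. jog_arm: Moves the arm, as the interface text tells. Shift numbers are shares of 0.2 m and turn numbers shares of 90 degrees, none past 1 either way. Its arguments: {"type":"object","properties":{"motion":{"type":"array","items":{"type":"number"}},"newtons":{"type":"number"}},"required":["motion"]}

```bash
ls; mkdir -p pics; cat > h.py <<'E'
import numpy as np, cv2
from workcell import env, read_camera, get_calibration
def shot(n,f):
    c=get_calibration(n); im=read_camera(n); cv2.imwrite('pics/'+f,im[:,:,::-1]); return im,c
def ray(c,u,v):
    T=np.array(c['world_from_camera']); d=T[:3,:3]@np.array([(u-c['cx'])/c['fx'],(v-c['cy'])/c['fy'],1]); return T[:3,3],d
def onz(c,u,v,z):
    o,d=ray(c,u,v); return o+d*(z-o[2])/d[2]
def proj(c,p):
    T=np.linalg.inv(np.array(c['world_from_camera'])); q=T[:3,:3]@np.array(p)+T[:3,3]; return np.array([c['fx']*q[0]/q[2]+c['cx'],c['fy']*q[1]/q[2]+c['cy']])
def tri(c1,p1,c2,p2):
    o,d=ray(c1,*p1);e,f=ray(c2,*p2);s=np.linalg.lstsq(np.c_[d,-f],e-o,rcond=None)[0]
    a=o+d*s[0];b=e+f*s[1];return (a+b)/2,np.linalg.norm(a-b)
def rot(q):
    from scipy.spatial.transform import Rotation as R
    return R.from_quat([q[1],q[2],q[3],q[0]]).as_matrix()
def to(p,yaw=None,st=None):
    "shift in jog units to reach TCP p"
    s=st or env.get_state(); R=rot(s['orientation']); return np.round(R.T@(np.array(p)-np.array(s['tcp_pos']))/0.2,3)
E
python3 - <<'E'
from h import *
s=env.get_state();print(s['clock'],s['tcp_pos'],rot(s['orientation']).round(3))
a,ca=shot('scene','s0.png');b,cb=shot('side','d0.png')
for c in(ca,cb):print(c['fx'],np.array(c['world_from_camera']).round(3).tolist())
cv2.imwrite('pics/w0.png',read_camera('wrist')[:,:,::-1])
E
```

```text
pics
0.0 [ 0.18556555 -0.54368354  0.23038985] [[ 0.946  0.323 -0.   ]
 [ 0.323 -0.946  0.002]
 [ 0.    -0.002 -1.   ]]
485.2516384634847 [[-0.888, -0.274, 0.368, 0.079], [-0.459, 0.543, -0.703, 0.933], [-0.008, -0.793, -0.609, 0.963], [0.0, 0.0, 0.0, 1.0]]
404.98497703493314 [[0.954, -0.204, 0.218, 0.33], [-0.298, -0.668, 0.682, -0.78], [0.006, -0.716, -0.698, 0.893], [0.0, 0.0, 0.0, 1.0]]
```

View pics/s0.png

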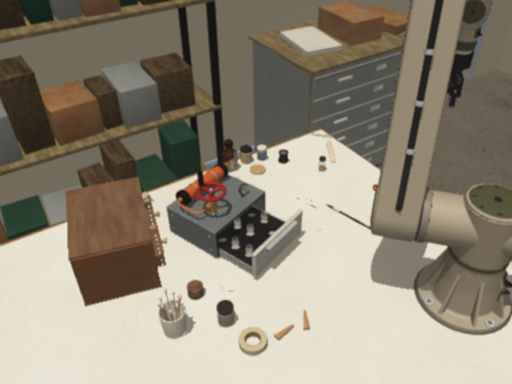

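View pics/d0.png

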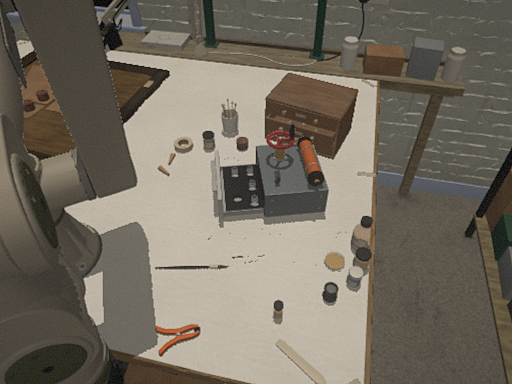

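The scene view shows the store at about (215,210), with its drawer open towards the robot. In the side view the vial is at (278,310), the loupe at (330,292), the drawer around (240,190) and the wheel at (281,140).

```bash
python3 - <<'E'
from h import *
c=get_calibration('side');cs=get_calibration('scene')
print('vial',onz(c,278.5,304,.051),tri(c,(278.5,310),cs,(322,164)))
print('loupe',onz(c,330,291,.02))
# store top corners (z=.098)
for p in [(257,147),(264,190),(326,190),(312,146)]:print('top',onz(c,*p,.098).round(3))
print('panel top',onz(c,213,153,.095).round(3),onz(c,220,212,.095).round(3))
print('wheel',tri(c,(281,140),cs,(211,192)))
im=cv2.imread('pics/d0.png')[115:235,195:345]
cv2.imwrite('pics/d0c.png',cv2.resize(im,None,fx=5,fy=5,interpolation=cv2.INTER_CUBIC))
E
```

```text
vial [ 0.50972502 -0.33897264  0.051     ] (array([ 0.50828246, -0.33886482,  0.02143718]), np.float64(0.005417332039026267))
loupe [ 0.64772906 -0.32678783  0.02      ]
top [0.61  0.166 0.098]
top [ 0.574 -0.021  0.098]
top [ 0.739 -0.072  0.098]
top [0.776 0.12  0.098]
panel top [0.474 0.181 0.095] [ 0.439 -0.063  0.095]
wheel (array([0.66152839, 0.09997058, 0.16044371]), np.float64(0.006197140159546377))
```

View pics/d0c.png

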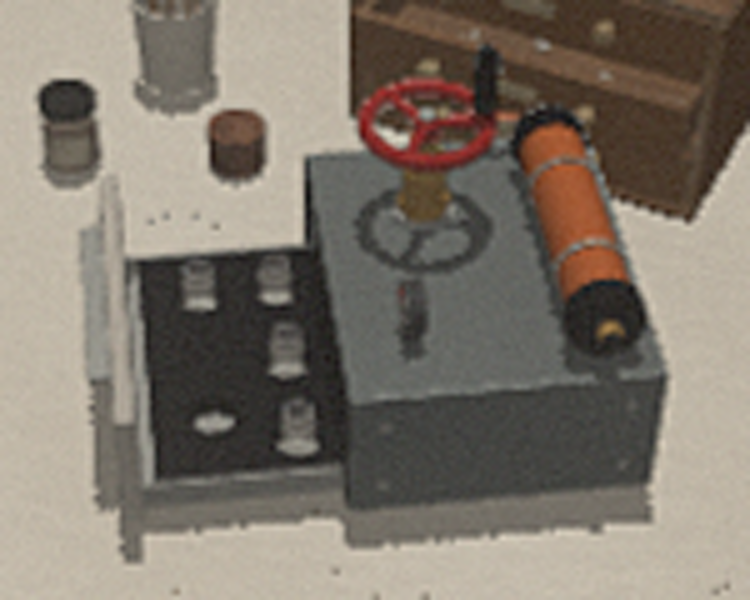

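The crop shows the empty pocket at side pixel (237.6,199.4), the fixed vials around it, and the crank pointing towards the back right of the wheel.

jog_arm(
  motion=[0.3,-0.07,0,0,0,0.1,1,0.6,-0.15,0,0,0,0.2,1,0.9,-0.22,0,0,0,0.3,1,1,-0.24,0,0,0,0.336,1,1,-0.24,0,0,0,0.336,1],
)

```text
clock: 0.78
tcp_pos: [0.3607, -0.433, 0.231]
orientation: [-0.0, 0.995, -0.097, -0.0]
wrist_force: [-0.9, 0.1, 0.4]
finger_gap: 0.0854
grip_force: 0.0
```

```bash
python3 - <<'E'
from h import *
s=env.get_state();print(s['clock'],s['tcp_pos'],s['joint_pos'],rot(s['orientation']).round(3).tolist())
print(to([.509,-.339,.20]))
c=get_calibration('side')
P=[onz(c,195+u/5,115+v/5,.098) for u,v in[(305,157),(350,400),(665,372)]]
print(np.round(P,3)); f=P[0]-P[1];g=P[2]-P[1];print(np.degrees(np.arctan2(-f[0],f[1])),np.linalg.norm(f),np.degrees(np.arctan2(g[1],g[0])),np.linalg.norm(g))
print('pocket',onz(c,195+213/5,115+422/5,.018))
E
```

```text
0.775 [ 0.36070051 -0.43299519  0.23101693] [-1.01863310e+00  2.91343328e-01  1.52549768e-02  1.29524074e+00
 -7.19065199e-05  2.31825330e+00] [[0.981, -0.194, -0.0], [-0.194, -0.981, 0.0], [-0.0, -0.0, -1.0]]
[ 0.636 -0.605  0.155]
[[ 0.608  0.169  0.098]
 [ 0.571 -0.041  0.098]
 [ 0.746 -0.071  0.098]]
-9.995437703376082 0.21351099231504045 -9.945498094891638 0.17717706649208687
pocket [0.51162283 0.03999424 0.018     ]
```

jog_arm(
  motion=[0.2,-0.2,0,0,0,0,1,0.4,-0.4,0,0,0,0,1,0.6,-0.6,0.1,0,0,0,1,0.64,-0.6,0.15,0,0,0,1,0.64,-0.6,0.15,0,0,0,1,0.64,-0.6,0.15,0,0,0,1],
)

```text
clock: 1.52
tcp_pos: [0.5074, -0.3433, 0.2017]
orientation: [0.0, 0.995, -0.1, -0.0]
wrist_force: [-0.3, -0.7, -0.1]
finger_gap: 0.0853
grip_force: 0.0
```

```bash
python3 - <<'E'
from h import *
s=env.get_state();print(s['clock'],s['tcp_pos'],np.round(s['joint_pos'],2))
im,c=shot('wrist','w1.png');print(np.array(c['world_from_camera']).round(3).tolist(),c['fx'],proj(c,[.509,-.339,.051]))
E
```

```text
1.525 [ 0.50743496 -0.34327951  0.20165036] [-0.73  0.4   0.09  1.27 -0.    2.62]
[[-0.2, -0.931, -0.304, 0.586], [-0.98, 0.19, 0.062, -0.359], [0.0, 0.31, -0.951, 0.343], [0.0, 0.0, 0.0, 1.0]] 282.6661988831045 [252.45020519 177.05980796]
```

View pics/w1.png

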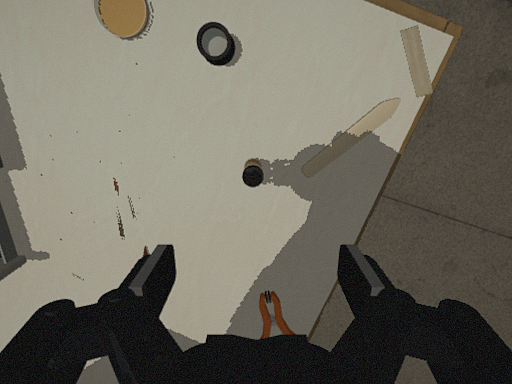

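The wrist view has the vial cap at (253,176), which matches the prediction of (252,177). I'll descend and grip.

jog_arm(
  motion=[0.004,-0.023,0.25,0,0,0,1,0.004,-0.023,0.5,0,0,0,0.8,0.004,-0.023,0.7,0,0,0,0.7,0.004,-0.023,0.85,0,0,0,0.7,0.004,-0.023,0.915,0,0,0,0.7,0.004,-0.023,0.915,0,0,0,0.7,0.004,-0.023,0.915,0,0,0,0.3,0.004,-0.023,0.915,0,0,0,0.1,0.004,-0.023,0.915,0,0,0,0.1,0.004,-0.023,0.915,0,0,0,0.1,0.004,-0.023,0.915,0,0,0,0.1],
  newtons=30,
)

```text
clock: 2.95
tcp_pos: [0.5112, -0.3384, 0.0199]
orientation: [0.001, 0.995, -0.099, 0.001]
wrist_force: [-0.9, -0.6, 7.2]
finger_gap: 0.022
grip_force: 29.3
```

```bash
python3 - <<'E'
from h import *
s=env.get_state();print(s['clock'],s['tcp_pos'],s['finger_gap'],s['grip_force'],s['wrist_force'])
E
```

```text
2.95 [ 0.5112451  -0.33836755  0.01986142] 0.02203779003703834 29.327815120923333 [-0.8664043  -0.63197411  7.22764262]
```

jog_arm(
  motion=[0,0,-0.15,0,0,0,0.1,0,0,-0.4,0,0,0,0.1,0,0,-0.7,0,0,0,0.1,0,0,-0.95,0,0,0,0.1,0,-0.2,-0.95,0,0,0,0.1,0,-0.4,-0.95,0,0,0,0.1,0,-0.6,-0.95,0,0,0,0.1,0,-0.8,-0.95,0,0,0,0.1,0,-1,-0.95,0,0,0,0.1,0,-1,-0.95,0,0,0,0.1],
)

```text
clock: 4.2
tcp_pos: [0.55, -0.1388, 0.2085]
orientation: [-0.0, 0.995, -0.097, -0.0]
wrist_force: [0.2, -0.2, 1.4]
finger_gap: 0.0216
grip_force: 29.5
```

```bash
python3 - <<'E'
from h import *
s=env.get_state();print(s['clock'],s['tcp_pos'],s['finger_gap'],s['grip_force'],s['wrist_force'],rot(s['orientation']).round(3).tolist())
print(to([.5116,.040-.06,.21]))
im,c=shot('wrist','w2.png');print(proj(c,[.5116,.04,.018]))
E
```

```text
4.2 [ 0.55001283 -0.13879823  0.20851144] 0.02158305640554467 29.509338217321783 [ 0.18210512 -0.2438963   1.39542625] [[0.981, -0.194, -0.0], [-0.194, -0.981, 0.0], [-0.0, -0.0, -1.0]]
[-0.303 -0.546 -0.007]
[126.05949657 223.84668035]
```

View pics/w2.png

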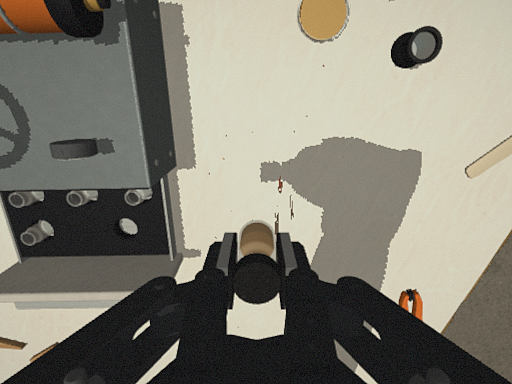

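The vial is held straight. The pocket's bright floor is at (128,227), against a prediction of (126,224). Next I'll take a closer look from just in front of the drawer.

jog_arm(
  motion=[-0.2,-0.2,0,0,0,0,0.1,-0.4,-0.4,0,0,0,0,0.1,-0.6,-0.6,0,0,0,0,0.1,-0.76,-0.84,0.1,0,0,0,0.1,-0.76,-0.84,0.29,0,0,0,0.1,-0.76,-0.84,0.29,0,0,0,0.1,-0.76,-0.84,0.29,0,0,0,0.1],
)

```text
clock: 5.12
tcp_pos: [0.4297, 0.0191, 0.1513]
orientation: [-0.013, 0.997, -0.08, 0.001]
wrist_force: [-0.7, 0.6, 0.7]
finger_gap: 0.0218
grip_force: 29.6
```

```bash
python3 - <<'E'
from h import *
s=env.get_state();print(s['clock'],s['tcp_pos'])
im,c=shot('wrist','w3.png');u,v=proj(c,[.5116,.04,.018]);print(u,v)
cv2.imwrite('pics/w3b.png',cv2.resize(im[:,:,::-1],None,fx=1.5,fy=1.5))
E
```

```text
5.125 [0.42965609 0.01910937 0.15133662]
224.2727959480161 102.1029673372352
```

View pics/w3b.png

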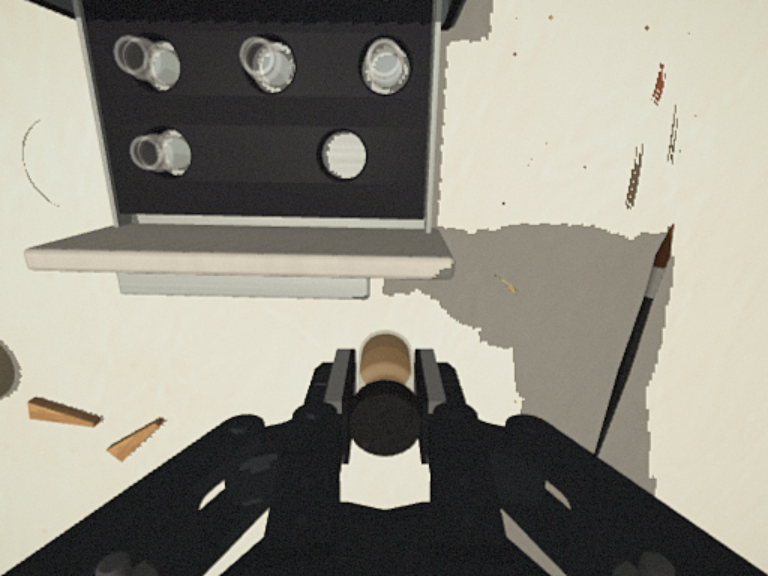

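The pocket's bright disc is at about (229,103) in full-frame pixels, with the panel and lip in front of it. The arm was still settling, so I'll re-measure with a mask.

jog_arm(
  motion=[0,0,0,0,0,0,0.1,0,0,0,0,0,0,0.1,0,0,0,0,0,0,0.1],
)

```text
clock: 5.55
tcp_pos: [0.429, 0.0198, 0.1506]
orientation: [-0.013, 0.997, -0.08, 0.001]
wrist_force: [0.3, 0.2, 0.5]
finger_gap: 0.022
grip_force: 29.6
```

```bash
cat > pk.py <<'E'
from h import *
s=env.get_state();print(s['clock'],s['tcp_pos'],rot(s['orientation']).round(3).tolist(),s['joint_pos'][0])
im,c=shot('wrist','w4.png');pu,pv=proj(c,[.512,.04,.025])
g=cv2.GaussianBlur(im.min(2),(3,3),0)
cs,_=cv2.findContours((g>110).astype(np.uint8),cv2.RETR_LIST,cv2.CHAIN_APPROX_NONE)
print(pu,pv)
for k in cs:
    a=cv2.contourArea(k)
    if 250<a<1500:
        (u,v),d,_=cv2.fitEllipse(k)
        if abs(u-pu)+abs(v-pv)<40: p=onz(c,u,v,.027);print((u,v),d,p,'shift',to([p[0],p[1],.10]))
E
python3 pk.py
```

```text
5.55 [0.42898882 0.01980612 0.15056546] [[0.987, -0.158, 0.004], [-0.159, -0.987, 0.026], [0.0, -0.027, -1.0]] -0.16025474582121255
223.7813324823434 100.70503309288758
(230.6497039794922, 102.24229431152344) (25.927936553955078, 29.91147232055664) [0.50969364 0.03387688 0.027     ] shift [ 0.388 -0.126  0.256]
```

Joint 6 is at its limit (3.14). I'll yaw the tool by about 20° to free it.

jog_arm(
  motion=[0,0,0,0,0,-0.11,0.1,0,0,0,0,0,-0.22,0.1,0,0,0,0,0,-0.22,0.1,0,0,0,0,0,-0.22,0.1,0,0,0,0,0,-0.22,0.1],
)

```text
clock: 6.22
tcp_pos: [0.4287, 0.0199, 0.1503]
orientation: [-0.013, 0.996, 0.092, 0.003]
wrist_force: [-0.2, -0.2, -0.7]
finger_gap: 0.0217
grip_force: 29.6
```

```bash
python3 pk.py; python3 -c "
from h import *
print(env.get_state()['joint_pos'])"
```

```text
6.225 [0.42868402 0.0199413  0.15027184] [[0.983, 0.184, 0.004], [0.184, -0.983, 0.026], [0.008, -0.025, -1.0]] -0.1600403669472786
255.04058082288012 94.08693194462977
(260.49884033203125, 97.99779510498047) (26.934507369995117, 29.7933406829834) [0.50960693 0.03454002 0.027     ] shift [0.409 0.009 0.255]
[-0.16006045  0.07524112 -0.45560009  1.04045444  0.02666717  2.79621366]
```

```bash
python3 - <<'E'
from h import *
s=env.get_state();c=get_calibration('wrist');t=np.array(s['tcp_pos']);R=rot(s['orientation'])
o,d=ray(c,257.3,278.3);d=R.T@d;o=R.T@(o-t)
print('cap in tool frame at top z=-.031',o+d*(-.031-o[2])/d[2])
# far foot edge
for v in(218,220,222):
    o,d=ray(c,257,v);d=R.T@d;o=R.T@(o-t);print('foot far edge',o+d*(.020-o[2])/d[2])
print(to([.5096,.0342,.15]))
E
```

```text
cap in tool frame at top z=-.031 [ 0.0022333   0.00029982 -0.031     ]
foot far edge [0.0100532  0.00028466 0.02      ]
foot far edge [0.00870163 0.00028486 0.02      ]
foot far edge [0.00734358 0.00028506 0.02      ]
[0.411 0.004 0.005]
```

```bash
python3 - <<'E'
import cv2
im=cv2.imread('pics/w4.png')[205:315,210:305]
cv2.imwrite('pics/w4c.png',cv2.convertScaleAbs(cv2.resize(im,None,fx=5,fy=5,interpolation=cv2.INTER_CUBIC),alpha=1.6,beta=20))
E
```

```text
(no output)
```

View pics/w4c.png

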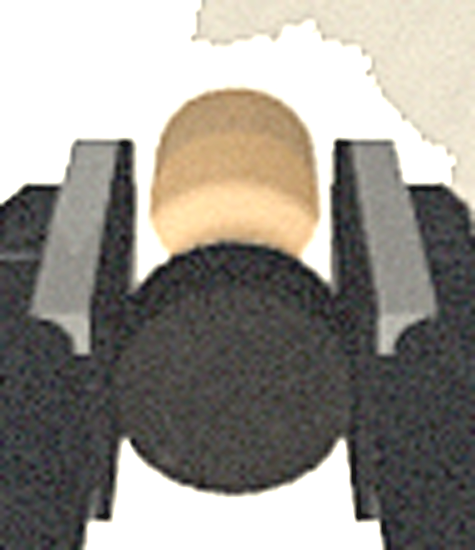

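The crop shows the vial held centrally between the pads, gripped at its cap, with its foot offset about 3 mm in tool −x. I'll move over the pocket and level the tool.

jog_arm(
  motion=[0.1,0.002,0,-0.016,-0.0055,0,0.1,0.25,0.002,0,-0.016,-0.0055,0,0.1,0.4,0.004,0,-0.016,-0.0055,0,0.1,0.424,0.004,0,-0.016,-0.0055,0,0.1,0.424,0.004,0,-0.016,-0.0055,0,0.1,0.424,0.004,0,-0.016,-0.0055,0,0.1],
)

```text
clock: 7.02
tcp_pos: [0.511, 0.0348, 0.1509]
orientation: [-0.0, 0.996, 0.093, -0.001]
wrist_force: [0.1, 0.2, -0.1]
finger_gap: 0.0219
grip_force: 29.6
```

```bash
python3 - <<'E'
from h import *
s=env.get_state();print(s['clock'],s['tcp_pos'],rot(s['orientation']).round(3).tolist(),to([.5121,.0347,.06]),s['wrist_force'])
E
```

```text
7.025 [0.51097321 0.03482047 0.15085282] [[0.983, 0.185, -0.001], [0.185, -0.983, 0.0], [-0.001, -0.0, -1.0]] [0.006 0.002 0.454] [ 0.06026934  0.22759608 -0.07890791]
```

jog_arm(
  motion=[0.006,0.002,0.15,0,0,0,0.1,0.006,0.002,0.3,0,0,0,0.1,0.006,0.002,0.4,0,0,0,0.1,0.006,0.002,0.455,0,0,0,0.1,0.006,0.002,0.455,0,0,0,0.1,0.006,0.002,0.455,0,0,0,0.1],
)

```text
clock: 7.78
tcp_pos: [0.514, 0.0346, 0.0609]
orientation: [0.0, 0.996, 0.093, 0.001]
wrist_force: [0.3, -0.4, -0.6]
finger_gap: 0.022
grip_force: 29.6
```

```bash
python3 - <<'E'
from h import *
s=env.get_state();print(s['clock'],s['tcp_pos'],s['wrist_force'])
im,c=shot('wrist','w5.png');print(proj(c,[.5096,.0342,.032]))
cv2.imwrite('pics/w5c.png',cv2.convertScaleAbs(cv2.resize(im[150:290,190:320,::-1],None,fx=4,fy=4,interpolation=cv2.INTER_CUBIC),alpha=1.5,beta=20))
E
```

```text
7.775 [0.51399712 0.0346157  0.0609082 ] [ 0.25030907 -0.38422183 -0.58401414]
[255.91896288 232.67207482]
```

View pics/w5c.png

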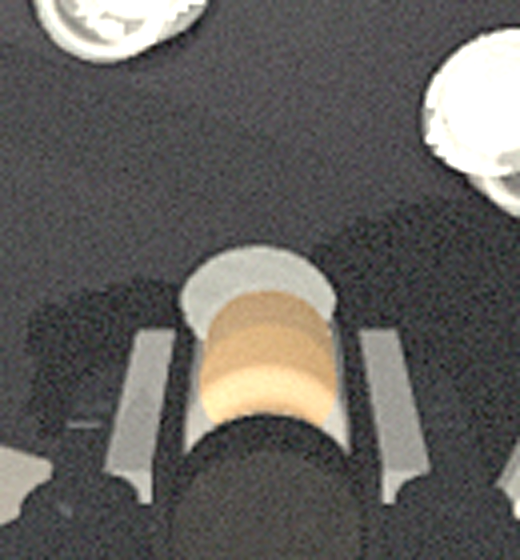

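The hole's edges are u 235–274 with its far rim at v 212. The amber foot's far edge is at v≈222.5, u centre 257. I'll convert these to the tool frame.

```bash
python3 - <<'E'
from h import *
s=env.get_state();c=get_calibration('wrist');t=np.array(s['tcp_pos']);R=rot(s['orientation'])
def T(u,v,z):return (R.T@(onz(c,u,v,z)-t)*1000).round(1)
print('hole far',T(254.6,211.75,.032),'L',T(235,224,.032),'R',T(274.2,224,.032))
print('foot far amber',T(256.8,222.7,.041))
print('amber L/R at foot', T(240.7,240,.045),T(274,240,.045))
E
```

```text
hole far [10.6 -1.3 29. ] L [  1.9 -14.2  29. ] R [ 1.8 11.7 29. ]
foot far amber [ 6.9  0.2 20. ]
amber L/R at foot [-3.  -9.9 16. ] [-3.1 10.9 16. ]
```

jog_arm(
  motion=[0,-0.0075,0,0,0,0,0.1,0,-0.0075,0,0,0,0,0.1,0,-0.0075,0.02,0,0,0,0.1,0,-0.0075,0.04,0,0,0,0.1,0,-0.0075,0.06,0,0,0,0.1,0,-0.0075,0.06,0,0,0,0.1],
)

```text
clock: 8.57
tcp_pos: [0.5127, 0.0362, 0.0474]
orientation: [-0.0, 0.996, 0.093, -0.001]
wrist_force: [0.7, -0.3, -1.1]
finger_gap: 0.0216
grip_force: 29.6
```

The foot is inside the hole and free of contact force. I'll go on down.

jog_arm(
  motion=[0,0,0.015,0,0,0,0.1,0,0,0.03,0,0,0,0.1,0,0,0.042,0,0,0,0.1,0,0,0.046,0,0,0,0.1,0,0,0.046,0,0,0,0.1],
)

```text
clock: 9.2
tcp_pos: [0.5131, 0.0362, 0.0387]
orientation: [-0.0, 0.996, 0.093, -0.0]
wrist_force: [0.4, -1.0, -0.4]
finger_gap: 0.0217
grip_force: 29.6
```

jog_arm(
  motion=[0,0,0.004,0,0,0,0.1,0,0,0.008,0,0,0,0.1,0,0,0.008,0,0,0,0.1],
)

```text
clock: 9.57
tcp_pos: [0.5137, 0.0361, 0.0379]
orientation: [0.0, 0.996, 0.093, 0.001]
wrist_force: [-0.8, 0.0, 5.2]
finger_gap: 0.0218
grip_force: 30.0
```

The vial is on the floor (5 N). I'll release it and rise.

jog_arm(
  motion=[0,0,0,0,0,0,0.3,0,0,0,0,0,0,0.45,0,0,0,0,0,0,0.45,0,0,0,0,0,0,0.45,0,0,-0.1,0,0,0,0.45,0,0,-0.25,0,0,0,0.45,0,0,-0.45,0,0,0,0.45,0,0,-0.7,0,0,0,0.45,0,0,-0.7,0,0,0,0.45],
)

```text
clock: 10.7
tcp_pos: [0.516, 0.036, 0.1814]
orientation: [0.001, 0.996, 0.093, 0.004]
wrist_force: [0.2, 0.6, -1.2]
finger_gap: 0.0386
grip_force: 0.0
```

```bash
python3 - <<'E'
from h import *
s=env.get_state();print(s['clock'],s['tcp_pos'],s['wrist_force'],s['joint_pos'])
im,c=shot('wrist','w6.png')
p=[.5096,.0342]
print(proj(c,p+[.069]),proj(c,p+[.032]))
im2,c2=shot('side','d6.png');print(proj(c2,p+[.069]))
a=cv2.resize(im[:,:,::-1],(400,300));b=cv2.resize(im2[115:235,195:345,::-1],(400,320));cv2.imwrite('pics/c6.png',np.vstack([a,b])[:600])
E
```

```text
10.7 [0.5159985  0.03596167 0.18138321] [ 0.24450148  0.62779247 -1.18727169] [-8.57537787e-02  2.16308610e-01 -2.07066939e-01  1.13935888e+00
  8.03923422e-05  2.86925078e+00]
[256.79975636 196.12273031] [256.6686168  185.13429631]
[236.76524963 188.72492354]
```

View pics/c6.png

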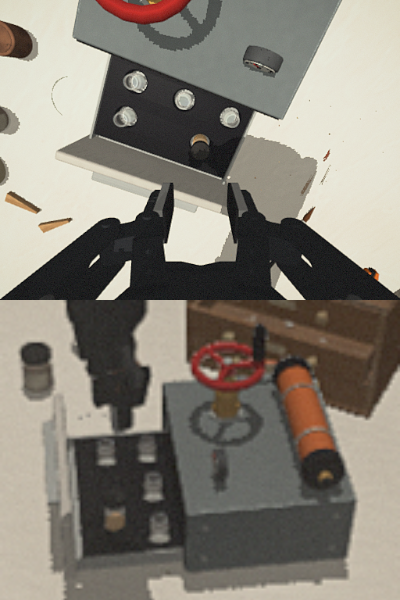

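The vial stands in its pocket. Next I'll shut the fingers and go down in front of the lip.

jog_arm(
  motion=[-0.25,-0.2,0,0,0,0,0,-0.5,-0.41,0,0,0,0,0,-0.5,-0.41,0,0,0,0,0,-0.5,-0.41,0,0,0,0,0,-0.5,-0.41,0.25,0,0,0,0,-0.5,-0.41,0.5,0,0,0,0,-0.5,-0.41,0.53,0,0,0,0,-0.5,-0.41,0.53,0,0,0,0,-0.5,-0.41,0.53,0,0,0,0],
)

```text
clock: 11.92
tcp_pos: [0.4017, 0.0981, 0.0728]
orientation: [0.0, 0.996, 0.093, 0.002]
wrist_force: [0.1, -0.1, -1.0]
finger_gap: 0.0004
grip_force: 0.0
```

```bash
python3 - <<'E'
from h import *
s=env.get_state();print(s['clock'],s['tcp_pos'],s['wrist_force'],s['joint_pos'],rot(s['orientation']).round(3).tolist())
print(to([.45,.089,.075]),to([.688-.133*.985,.047+.133*.174,.075]))
E
```

```text
11.925 [0.40172864 0.09811195 0.0728493 ] [ 0.13126801 -0.06347597 -0.96032795] [ 4.47921397e-02  1.23474603e-01 -6.14007104e-01  8.30192303e-01
  8.41914784e-05  3.00023856e+00] [[0.983, 0.185, 0.003], [0.185, -0.983, 0.0], [0.003, 0.0, -1.0]]
[ 0.229  0.089 -0.01 ] [ 0.737  0.281 -0.008]
```

jog_arm(
  motion=[0.1,0.038,0,0,0,0,0,0.15,0.057,0,0,0,0,0,0.2,0.076,0,0,0,0,0,0.245,0.093,0,0,0,0,0,0.29,0.11,0,0,0,0,0,0.335,0.127,0,0,0,0,0,0.38,0.145,0,0,0,0,0,0.425,0.162,0,0,0,0,0,0.47,0.179,0,0,0,0,0,0.515,0.196,0,0,0,0,0,0.56,0.213,0,0,0,0,0,0.6,0.229,0,0,0,0,0],
)

```text
clock: 13.42
tcp_pos: [0.5268, 0.0754, 0.0712]
orientation: [-0.0, 0.996, 0.093, 0.0]
wrist_force: [-1.1, 1.1, 0.6]
finger_gap: 0.0001
grip_force: 0.7
```

jog_arm(
  motion=[0.03,0.011,0,0,0,0,0,0.06,0.023,0,0,0,0,0,0.09,0.034,0,0,0,0,0,0.105,0.04,0,0,0,0,0,0.12,0.046,0,0,0,0,0,0.13,0.05,0,0,0,0,0,0.13,0.05,0,0,0,0,0],
)

```text
clock: 14.3
tcp_pos: [0.5507, 0.071, 0.0708]
orientation: [-0.001, 0.996, 0.093, -0.003]
wrist_force: [-6.8, 3.0, 5.0]
finger_gap: -0.0002
grip_force: 4.0
```

jog_arm(
  motion=[0.01,0.004,0,0,0,0,0,0.015,0.006,0,0,0,0,0,0.015,0.006,0,0,0,0,0,0.015,0.006,0,0,0,0,0],
)

```text
clock: 14.8
tcp_pos: [0.5511, 0.071, 0.0707]
orientation: [-0.001, 0.996, 0.094, -0.005]
wrist_force: [-15.3, 3.4, 10.2]
finger_gap: -0.0
grip_force: 7.6
```

```bash
python3 - <<'E'
from h import *
s=env.get_state();print(s['clock'],s['tcp_pos'],s['wrist_force'],rot(s['orientation']).round(3).tolist())
E
```

```text
14.8 [0.55106293 0.07096223 0.0706643 ] [-15.2904265    3.42514514  10.20596107] [[0.982, 0.186, -0.01], [0.186, -0.982, 0.002], [-0.009, -0.004, -1.0]]
```

The drawer stopped dead, so it is home. I'll back off, rise, and look at the wheel.

jog_arm(
  motion=[-0.1,-0.038,0,0,0,0,0,-0.25,-0.095,0,0,0,0,0,-0.3,-0.11,0,0,0,0,0,-0.3,-0.11,-0.3,0,0,0,0,-0.3,-0.11,-0.6,0,0,0,0.5,-0.3,-0.11,-0.9,0,0,0,0.9,-0.3,-0.11,-1,0,0,0,0.9,-0.3,-0.11,-1,0,0,0,0.9,-0.3,-0.11,-1,0,0,0,0.9],
)

```text
clock: 15.92
tcp_pos: [0.4935, 0.0801, 0.27]
orientation: [-0.0, 0.996, 0.093, -0.001]
wrist_force: [-0.1, 0.2, -1.0]
finger_gap: 0.0768
grip_force: 0.0
```

```bash
python3 - <<'E'
from h import *
s=env.get_state();print(s['clock'],s['tcp_pos'],s['joint_pos'],rot(s['orientation']).round(3).tolist())
im,c=shot('wrist','w7.png');print(proj(c,[.66,.10,.163]))
b,cb=shot('side','d7.png')
hsv=cv2.cvtColor(im,cv2.COLOR_RGB2HSV)
m=(((hsv[:,:,0]<5)|(hsv[:,:,0]>174))&(hsv[:,:,1]>170)&(hsv[:,:,2]>60)).astype(np.uint8)
n,l,st,ce=cv2.connectedComponentsWithStats(m);i=1+st[1:,4].argmax();print(st[i],ce[i])
k=max(cv2.findContours((l==i).astype(np.uint8),cv2.RETR_EXTERNAL,cv2.CHAIN_APPROX_NONE)[0],key=cv2.contourArea)
e=cv2.fitEllipse(cv2.convexHull(k));print(e,onz(c,*e[0],.163),onz(c,*e[0],.165))
cv2.imwrite('pics/w7b.png',im[:,:,::-1])
E
```

```text
15.925 [0.49353996 0.0801377  0.26995135] [ 3.00337020e-04  1.59495209e-01 -5.89576606e-02  1.35370858e+00
 -3.50892457e-05  2.95557552e+00] [[0.983, 0.185, -0.001], [0.185, -0.983, -0.0], [-0.001, -0.0, -1.0]]
[271.66528132 -24.78936782]
[ 223    0   97   36 1509] [272.41020543  16.95891319]
((271.44293212890625, -23.89727210998535), (105.56745147705078, 117.22130584716797), 4.34238338470459) [0.6594248  0.10004997 0.163     ] [0.65872686 0.10001043 0.165     ]
```

View pics/w7b.png

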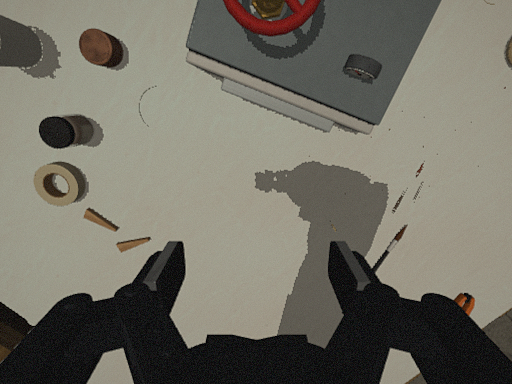

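The wheel's near rim is at (271,30), and the ellipse centre gives (0.659, 0.100). The drawer is flush and the bystanders are untouched. I'll move the camera over the wheel.

jog_arm(
  motion=[0.2,0.01,0,0,0,0,0.9,0.385,0.022,0,0,0,0,0.9,0.385,0.022,0,0,0,0,0.9,0.385,0.022,0,0,0,0,0.9],
)

```text
clock: 16.52
tcp_pos: [0.5691, 0.0902, 0.2698]
orientation: [-0.0, 0.996, 0.093, -0.002]
wrist_force: [-0.1, -0.1, -0.5]
finger_gap: 0.077
grip_force: 0.0
```

```bash
python3 - <<'E'
from h import *
im7=cv2.imread('pics/w7.png')
s=env.get_state();print(s['clock'],s['tcp_pos'])
im,c=shot('wrist','w8.png');print('pred',proj(c,[.6594,.1,.164]))
hsv=cv2.cvtColor(im,cv2.COLOR_RGB2HSV)
m=(((hsv[:,:,0]<5)|(hsv[:,:,0]>174))&(hsv[:,:,1]>170)&(hsv[:,:,2]>60)).astype(np.uint8)
m=cv2.morphologyEx(m,cv2.MORPH_CLOSE,np.ones((5,5)))
n,l,st,ce=cv2.connectedComponentsWithStats(m);i=1+st[1:,4].argmax();print(st[i],ce[i])
k=max(cv2.findContours((l==i).astype(np.uint8),cv2.RETR_EXTERNAL,cv2.CHAIN_APPROX_NONE)[0],key=cv2.contourArea)
e=cv2.fitEllipse(cv2.convexHull(k));print(e);w=onz(c,*e[0],.164);print(w)
d=(cv2.GaussianBlur(im,(3,3),0).max(2)<45).astype(np.uint8)
n,l,st,ce=cv2.connectedComponentsWithStats(d)
for j in range(1,n):
    if 60<st[j,4]<6000: print('dark',st[j],ce[j],'at top z',onz(c,*ce[j],.20)-w)
# angle-by-angle prediction of handle top
for a in range(0,360,30):
    t=np.radians(a-10);p=w+[.034*np.cos(t),.034*np.sin(t),.05];u,v=proj(c,p);ui,vi=int(round(u)),int(round(v))
    print(a,ui,vi,im[max(vi-2,0):vi+3,ui-2:ui+3].mean((0,1)).round() if vi>0 else '')
E
```

```text
16.525 [0.56908647 0.09021182 0.26980309]
pred [265.19946393  85.4288297 ]
[ 216   27   99  107 4166] [264.26308209  82.35213634]
((265.2735290527344, 80.28397369384766), (98.89924621582031, 105.77005767822266), 3.7195863723754883)
[0.6632699  0.10070586 0.164     ]
dark [251   0  20  13 202] [261.27722772   4.84653465] at top z [0.04198172 0.01204996 0.036     ]
dark [271  13  27  35 693] [283.65512266  29.58441558] at top z [ 0.03080516 -0.00521069  0.036     ]
dark [ 402   23   52   56 1117] [432.67949866  52.99373321] at top z [ 0.03571194 -0.10745591  0.036     ]
dark [116 112  11  12  62] [121.40322581 117.80645161] at top z [-0.04631778  0.09827698  0.036     ]
dark [ 51 175  32  28 688] [ 66.35319767 188.85174419] at top z [-0.10900012  0.1387341   0.036     ]
0 288 20 [33. 31. 32.]
30 259 16 [66. 69. 66.]
60 233 30 [67. 69. 67.]
90 218 55 [89. 80. 71.]
120 216 85 [109.  58.  54.]
150 228 110 [133.  33.  28.]
180 249 126 [137.  34.  29.]
210 275 128 [136.  35.  32.]
240 299 118 [90. 36. 33.]
270 315 95 [78. 75. 72.]
300 320 66 [94. 98. 92.]
330 310 38 [92. 96. 91.]
```

The handle blob is at (284,30), which puts it at angle ≈0 on the wheel, so the valve is about one turn open. I'll go above it.

jog_arm(
  motion=[0.25,0.04,0,0,0,-0.05,0.9,0.5,0.07,0,0,0,-0.11,0.9,0.62,0.09,0,0,0,-0.11,0.9,0.62,0.09,0,0,0,-0.11,0.9,0.62,0.09,0,0,0,-0.11,0.9],
)

```text
clock: 17.2
tcp_pos: [0.6941, 0.0956, 0.2715]
orientation: [-0.0, 0.984, 0.179, -0.0]
wrist_force: [-0.3, -1.0, 0.2]
finger_gap: 0.0764
grip_force: 0.0
```

```bash
python3 - <<'E'
from h import *
s=env.get_state();print(s['clock'],s['tcp_pos'],s['joint_pos'],rot(s['orientation']).round(3).tolist())
print(to([.694,.0955,.178]))
a,ca=shot('scene','s8.png');b,cb=shot('side','d8.png')
# red wheel in side & scene: ellipse centres -> triangulate
P=[]
for im,c,g in((cv2.imread('pics/d0.png')[:,:,::-1],cb,(281,140)),(cv2.imread('pics/s0.png')[:,:,::-1],ca,(211,192))):
    h=cv2.cvtColor(np.ascontiguousarray(im),cv2.COLOR_RGB2HSV)
    m=(((h[:,:,0]<5)|(h[:,:,0]>174))&(h[:,:,1]>140)&(h[:,:,2]>60)).astype(np.uint8)
    y,x=np.nonzero(m);k=(abs(x-g[0])<22)&(abs(y-g[1])<16)
    e=cv2.fitEllipse(cv2.convexHull(np.c_[x,y][k].astype(np.int32)));P.append(e[0]);print(e,onz(c,*e[0],.164))
print(tri(cb,P[0],ca,P[1]))
E
```

```text
17.2 [0.69411055 0.09555809 0.2715006 ] [2.23434477e-02 5.83805930e-01 5.61321028e-01 1.54915875e+00
 8.89652640e-05 2.80462382e+00] [[0.936, 0.352, -0.001], [0.352, -0.936, 0.0], [-0.001, -0.0, -1.0]]
[-0.     0.     0.468]
((279.75164794921875, 139.39817810058594), (17.488195419311523, 26.58894157409668), 95.51985931396484) [0.66071635 0.10165766 0.164     ]
((210.5040740966797, 191.1640625), (19.814409255981445, 30.234230041503906), 85.19259643554688) [0.6582186  0.10255869 0.164     ]
(array([0.65985277, 0.10156741, 0.16346652]), np.float64(0.002037763815697235))
```

jog_arm(
  motion=[0,0,0.2,0,0,0,0.9,0,0,0.4,0,0,0,0.9,0,0,0.465,0,0,0,0.9,0,0,0.465,0,0,0,0.9,0,0,0.465,0,0,0,0.5,0,0,0.465,0,0,0,0.1,0,0,0.465,0,0,0,0,0,0,0.465,0,0,0,0,0,0,0.465,0,0,0,0],
  newtons=40,
)

```text
clock: 18.42
tcp_pos: [0.6958, 0.0957, 0.1789]
orientation: [-0.0, 0.984, 0.179, 0.001]
wrist_force: [0.7, 0.9, 4.0]
finger_gap: 0.0147
grip_force: 38.9
```

```bash
python3 - <<'E'
from h import *
s=env.get_state();print(s['clock'],s['tcp_pos'],s['finger_gap'],s['wrist_force'],rot(s['orientation']).round(3).tolist())
E
```

```text
18.425 [0.69577569 0.09571027 0.17894211] 0.01468421729477572 [0.70204431 0.86511791 3.97499423] [[0.936, 0.352, 0.001], [0.352, -0.936, 0.0], [0.001, 0.0, -1.0]]
```

The handle is gripped (gap 14.7 mm). I'll compute the circle offsets in tool units.

```bash
cat > circ.py <<'E'
import sys,numpy as np
# start world angle, list of turns (deg, + = anticlockwise), tool-x world angle
def tab(a0,steps,tx=20.6,r=.17):
    for d in steps:
        f=lambda a:r*np.array([np.cos(np.radians(a-tx)),-np.sin(np.radians(a-tx))])
        v=f(a0+d)-f(a0);print(f"{d}: {v[0]:.3f}, {v[1]:.3f}, z {-d/360*.01:.3f}")
if __name__=='__main__': tab(float(sys.argv[1]),[float(x) for x in sys.argv[2].split(',')])
E
python3 circ.py -10 -30,-60,-90,-120,-150,-180,-210,-240,-270,-300,-330,-360
```

```text
-30.0: -0.063, 0.062, z 0.001
-60.0: -0.148, 0.083, z 0.002
-90.0: -0.233, 0.060, z 0.003
-120.0: -0.294, -0.003, z 0.003
-150.0: -0.316, -0.088, z 0.004
-180.0: -0.293, -0.173, z 0.005
-210.0: -0.230, -0.235, z 0.006
-240.0: -0.145, -0.257, z 0.007
-270.0: -0.060, -0.233, z 0.007
-300.0: 0.002, -0.170, z 0.008
-330.0: 0.024, -0.085, z 0.009
-360.0: 0.000, 0.000, z 0.010
```

jog_arm(
  motion=[-0.028,0.038,0,0,0,0,0,-0.063,0.062,0.001,0,0,0,0,-0.105,0.078,0.001,0,0,0,0,-0.148,0.083,0.002,0,0,0,0,-0.233,0.06,0.003,0,0,0,0,-0.294,-0.003,0.003,0,0,0,0,-0.316,-0.088,0.004,0,0,0,0,-0.293,-0.173,0.005,0,0,0,0,-0.293,-0.173,0.005,0,0,0,0,-0.293,-0.173,0.005,0,0,0,0],
)

```text
clock: 19.68
tcp_pos: [0.6287, 0.1085, 0.1777]
orientation: [-0.001, 0.984, 0.179, 0.001]
wrist_force: [1.5, 1.6, 6.0]
finger_gap: 0.0153
grip_force: 39.8
```

```bash
python3 - <<'E'
from h import *
s=env.get_state();print(s['clock'],s['tcp_pos'],s['finger_gap'],s['wrist_force'],s['joint_pos'],rot(s['orientation']).round(3).tolist())
E
```

```text
19.675 [0.6286513  0.10848363 0.17767105] 0.015303450526994219 [1.52706974 1.6221681  5.99861342] [4.45988166e-02 4.53511645e-01 1.21487009e-01 1.23778000e+00
 1.15906492e-03 2.82581025e+00] [[0.936, 0.353, 0.001], [0.353, -0.936, 0.001], [0.001, -0.001, -1.0]]
```

The circle fits: 68.3 mm diameter with low forces. I'll carry on to the stop.

```bash
python3 circ.py 170 -30,-60,-90,-120,-150,-165,-180,-195
```

```text
-30.0: 0.063, -0.062, z 0.001
-60.0: 0.148, -0.083, z 0.002
-90.0: 0.233, -0.060, z 0.003
-120.0: 0.294, 0.003, z 0.003
-150.0: 0.316, 0.088, z 0.004
-165.0: 0.310, 0.132, z 0.005
-180.0: 0.293, 0.173, z 0.005
-195.0: 0.265, 0.208, z 0.005
```

jog_arm(
  motion=[0.028,-0.038,0,0,0,0,0,0.063,-0.062,0.001,0,0,0,0,0.148,-0.083,0.002,0,0,0,0,0.233,-0.06,0.003,0,0,0,0,0.294,0.003,0.003,0,0,0,0,0.316,0.088,0.004,0,0,0,0,0.316,0.088,0.004,0,0,0,0,0.316,0.088,0.004,0,0,0,0],
)

```text
clock: 20.68
tcp_pos: [0.694, 0.1127, 0.1769]
orientation: [0.0, 0.984, 0.179, 0.0]
wrist_force: [2.1, -0.9, 6.7]
finger_gap: 0.0149
grip_force: 39.9
```

jog_arm(
  motion=[-0.006,0.044,0,0,0,0,0,-0.023,0.085,0,0,0,0,0,-0.023,0.085,0.001,0,0,0,0,-0.023,0.085,0.001,0,0,0,0],
)

```text
clock: 21.18
tcp_pos: [0.6957, 0.0955, 0.1768]
orientation: [0.0, 0.984, 0.179, 0.0]
wrist_force: [1.8, -1.0, 6.6]
finger_gap: 0.0149
grip_force: 39.9
```

jog_arm(
  motion=[-0.014,0.018,0,0,0,0,0,-0.028,0.035,0,0,0,0,0,-0.028,0.035,0,0,0,0,0,-0.028,0.035,0,0,0,0,0],
)

```text
clock: 21.68
tcp_pos: [0.6949, 0.0929, 0.1771]
orientation: [-0.004, 0.984, 0.181, 0.004]
wrist_force: [8.8, 13.8, 4.4]
finger_gap: 0.0147
grip_force: 40.0
```

```bash
python3 - <<'E'
from h import *
s=env.get_state();print(s['clock'],s['tcp_pos'],s['finger_gap'],s['wrist_force'],rot(s['orientation']).round(3).tolist())
E
```

```text
21.675 [0.69488012 0.09293804 0.17709518] 0.014672067998566955 [ 8.83254306 13.83591636  4.40587107] [[0.935, 0.355, 0.005], [0.355, -0.935, 0.01], [0.009, -0.007, -1.0]]
```

That was a hard stop at 14 N, so the valve is closed. Now I'll open it two turns anticlockwise.

jog_arm(
  motion=[0.028,-0.035,0,0,0,0,0,0.052,-0.12,-0.001,0,0,0,0,0.03,-0.205,-0.002,0,0,0,0,-0.032,-0.268,-0.003,0,0,0,0,-0.117,-0.292,-0.003,0,0,0,0,-0.202,-0.27,-0.004,0,0,0,0,-0.265,-0.208,-0.005,0,0,0,0,-0.288,-0.123,-0.006,0,0,0,0,-0.266,-0.038,-0.007,0,0,0,0,-0.205,0.025,-0.007,0,0,0,0,-0.12,0.048,-0.008,0,0,0,0,-0.035,0.027,-0.009,0,0,0,0],
)

```text
clock: 23.18
tcp_pos: [0.6876, 0.0776, 0.1784]
orientation: [0.001, 0.984, 0.178, -0.001]
wrist_force: [-2.6, -0.9, 8.6]
finger_gap: 0.0149
grip_force: 40.5
```

```bash
python3 circ.py -40 30,60,90,120,150,180,210,240,270,300,330,360,390; python3 - <<'E'
from h import *
s=env.get_state();print(s['clock'],s['tcp_pos'],s['finger_gap'],s['wrist_force'],rot(s['orientation']).round(3).tolist())
E
```

```text
30.0: 0.063, -0.062, z -0.001
60.0: 0.087, -0.146, z -0.002
90.0: 0.065, -0.232, z -0.003
120.0: 0.003, -0.294, z -0.003
150.0: -0.082, -0.318, z -0.004
180.0: -0.167, -0.296, z -0.005
210.0: -0.230, -0.235, z -0.006
240.0: -0.253, -0.150, z -0.007
270.0: -0.232, -0.065, z -0.007
300.0: -0.170, -0.002, z -0.008
330.0: -0.085, 0.022, z -0.009
360.0: -0.000, 0.000, z -0.010
390.0: 0.063, -0.062, z -0.011
23.175 [0.68758422 0.07761194 0.17840624] 0.014931056632337885 [-2.61127057 -0.90924133  8.56680513] [[0.937, 0.35, -0.002], [0.35, -0.937, -0.002], [-0.003, 0.001, -1.0]]
```

jog_arm(
  motion=[0.063,-0.062,-0.003,0,0,0,0,0.087,-0.146,-0.005,0,0,0,0,0.065,-0.232,-0.006,0,0,0,0,0.003,-0.294,-0.007,0,0,0,0,-0.082,-0.318,-0.008,0,0,0,0,-0.167,-0.296,-0.009,0,0,0,0,-0.23,-0.235,-0.01,0,0,0,0,-0.253,-0.15,-0.011,0,0,0,0,-0.232,-0.065,-0.011,0,0,0,0,-0.17,-0.002,-0.012,0,0,0,0,-0.085,0.022,-0.013,0,0,0,0,0,0,-0.014,0,0,0,0],
)

```text
clock: 24.68
tcp_pos: [0.6874, 0.0772, 0.1804]
orientation: [0.0, 0.984, 0.178, -0.002]
wrist_force: [-5.7, -0.4, 6.3]
finger_gap: 0.0149
grip_force: 40.5
```

jog_arm(
  motion=[0.035,-0.026,0,0,0,0,0,0.063,-0.062,-0.001,0,0,0,0,0.063,-0.062,-0.001,0,0,0,0,0.063,-0.062,-0.001,0,0,0,0,0.063,-0.062,-0.001,0,0,0,0],
)

```text
clock: 25.3
tcp_pos: [0.6956, 0.0943, 0.1808]
orientation: [0.0, 0.984, 0.178, -0.001]
wrist_force: [0.7, 1.0, 6.3]
finger_gap: 0.0149
grip_force: 40.4
```

```bash
python3 - <<'E'
from h import *
s=env.get_state();print(s['clock'],s['tcp_pos'],s['finger_gap'],s['grip_force'],s['wrist_force'])
t=np.array(s['tcp_pos'])-[.6622,.1021,0];print(np.degrees(np.arctan2(t[1],t[0])),np.hypot(t[0],t[1]))
b,cb=shot('side','d9.png')
# store yaw from wrist w7 panel edge
print('vial',s['qvel'])
# red wheel unchanged, handle hidden; check drawer: mean of pocket area
im=cv2.imread('pics/d9.png');print('drawer area bgr',im[185:205,225:250].mean((0,1)))
for n,u,v in(('jar',209,140),('weight',242,143),('loupe',330,292)):
    a=cv2.imread('pics/d0.png')[v-14:v+14,u-14:u+14].astype(float);q=im[v-14:v+14,u-14:u+14];print(n,abs(a-q).mean())
E
```

```text
25.3 [0.69563053 0.09429876 0.18077567] 0.014854180644464374 40.37772428244352 [0.69844942 0.98538569 6.31694273]
-13.135293759590487 0.03432870119178219
vial [-0.00084896  0.00015089 -0.00151353  0.00060504  0.00100708  0.00110953]
drawer area bgr [166.694 182.182 190.67 ]
jar 3.7151360544217686
weight 5.049319727891157
loupe 3.369472789115646
```

```bash
python3 -c "
from workcell import env
print(env.hand_in())"
```

```text
the job is handed in; nothing more can be done
None
```

I handed the job in at about 25 s of simulated time, but the hand-in returned no verdict. The vial was seen standing in its pocket before the drawer was pushed to its dead stop. The valve was closed to its stop and backed off two turns (within about 3° by arm position). The crank is still gripped at 40 N, and the loupe, jar and weight have not moved.

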